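# Clear the dosing scale and put the mixing tin away in its row

## Task

Clear the weighing scale: lift the mixing tin out from under the dosing head by its side handle, stand it upright on the open bench and let go of it there. Then take it again by the grip on its lid and put it away gently, without dropping it, in the empty bay of the tin tray, standing flat and upright with its side handle down in that bay's slot in the comb wall, like the two tins already there. Do not strike the dosing head, and leave the other two tins and the things lying about on the bench where they are.

Things in the scene. Friction and masses are not known exactly. Their poses are not given: they have to be found in the camera images.
- tin: The mixing tin on the scale: a closed steel tin 84 mm in diameter (88 at the lid rim), 105 mm tall without the grip on its lid, 0.25 to 0.5 kg. Origin at the centre of its underside, z up. Its black D-shaped side handle points to the tin's own -x. The lid does not come off.
- tin_handle (a point): Point in the side handle, 80 mm from the tin's axis, 90 mm above its underside. The handle is 14 mm thick (along the tin's y), runs from the wall (42 mm from the axis) out to 95 mm, and from 35 to 95 mm above the underside; its outer upright bar is 18 mm deep, its top and bottom arms 14 and 12 mm high. Axes as the tin's.
- tin_grip (a point): Point in the bar grip on the lid, on the tin's axis, 120 mm above the underside. The bar is 46 mm long (along the tin's x), 14 mm thick (along y), and stands from 105 to 130 mm above the underside. Axes as the tin's.
- scale: Weighing scale, fixed: black base 200 x 200 mm, flat round steel pan of 176 mm diameter with its top 60 mm above the bench, and a low console (32 mm high) reaching 165 mm from the centre towards own -x. Origin on the bench under the pan's centre.
- doser: Dosing column, fixed, origin and axes as the scale's. Its head is a nozzle 36 mm in diameter over the pan's centre, 226 to 310 mm above the bench: only 36 mm free above the lid grip of a tin on the pan. A beam 36 mm wide, 273 to 307 mm high, leads towards own +x to a column 40 x 50 mm, 320 mm tall, 175 mm from the centre.
- tray: Tin tray, fixed: 160 mm (x) by 350 mm (y), base 8 mm thick. Origin on the bench under its centre. Three bays along y, at -120, 0 and +120 mm. A comb wall 6 mm thick, 110 mm high above the bench, 64 mm from the bays' centre line towards own -x, has an open-topped slot 30 mm wide at each bay; a lip 28 mm high runs 70 mm behind the line.
- pad: Round black rubber pad, 80 mm in diameter, 2 mm thick, fixed on the tray's base in the middle of the empty bay: the place for the tin. Origin at the centre of its underside, 8 mm above the bench; the tin stands on its top. Its axes are the tray's, so a tin put away properly has the pad's yaw.
- slot (a point): Point in the slot of the empty bay, 80 mm from the pad's centre towards its -x, level with the pad's top: the tin's handle ends above it.
- tin_b: A like tin already in the tray, its handle in its slot; not to be disturbed. Origin and axes as the tin's.
- tin_c: Another like tin already in the tray; not to be disturbed. Origin and axes as the tin's.
- sample_tin: Bystander: a small steel tin 60 mm in diameter and 60 mm tall, standing. Origin at the centre of its underside.
- tape: Bystander: roll of masking tape lying flat, 90 mm across, 24 mm high. Origin at the centre of its underside.
- mouse: Bystander: computer mouse 100 x 58 x 30 mm. Origin at the centre of its underside.
- hardener: Bystander: can 56 mm in diameter, 130 mm tall, standing. Origin at the centre of its underside.
- opener: Bystander: a tin opener like a short screwdriver, 140 mm long, lying flat. Origin under its middle, handle to its own -x.

How it is judged:
By the outcome, as a careful person would: the job done as asked, in the order asked, and still so for the second after the job is handed in, with the robot touching nothing.
It also fails if it takes over 66 s, if anything falls off the work surface, if the arm or the gripper's body presses on something with over 40 N, if the wrist force passes 120 N, or if a joint passes its speed limit or range.

## Robot

A 7-joint arm with a two-finger parallel gripper is mounted at the origin on the work surface. World frame = base frame: x ahead of the robot, y to its left, z up, the work surface at z = 0. Lengths are in m, angles in rad, forces in N, time in s.
With the tool pointing down it reaches from about 0.425 to 0.825 m from the base axis. Payload 3.6 kg.
Tool frame: the origin (TCP) lies where the fingers leave the gripper's body, on its centre line; the fingertips stand 73 mm ahead of it and the grasp point (between the pads) lies 54 mm ahead of it; z points along the fingers, y is the line along which they close (so a half turn about z gives the same grasp; the last joint's range is limited). The gripper opens to 85 mm and grips with 20 to 120 N. Pads are 22 mm wide; open, the fingers measure 114 mm over their backs; the gripper's body (76 mm by 85 mm) begins 54 mm behind the grasp point. The pads swing forward as they close: fully open they stand 13 mm farther back than shut.
Start: joints at [1.288, 0.615, -0.013, 1.423, 0.008, 1.103, -0.04], TCP at [0.165, -0.629, 0.304] pointing down, gripper open.
Joint ranges: [-3.12, 3.12], [-0.3, 2.06], [-1.34, 1.32], [0.26, 2.42], [-1.36, 4.5], [0.01, 1.98], [-2.84, 2.84]. Speed limits (rad/s): [2.79, 2.79, 3.14, 3.14, 3.14, 3.14, 3.14].

## Interface

Orientations are given as a unit quaternion [x, y, z, w].
In Python, from station import arm, snapshot, camera_info, ticket gives the robot as it stands. Calls block until the motion is done:
- arm.movep(position, orientation): joint-space move of the TCP to a pose.
- arm.line_to(position, velocity=0.15, ori=None): straight line of the TCP; ori=None keeps the orientation; velocity is the mean speed in m/s.
- arm.move_j(angles): joint-space move.
- arm.move_gripper(opening, effort=None): opening from 0.0 (shut) to 1.0 (fully open); effort is the grip in N (None keeps the last); returns when the fingers have stopped.
- arm.pause(seconds).
- arm.ik(position, orientation): joint angles nearest the present ones, or None.
- snapshot(name): name is "scene" or "top"; returns the picture (400x640x3 uint8, blue, green, red); there is no depth.
- camera_info(name): a dict with "fx", "fy", "cx", "cy" (pixels), "dist_coeffs" ([k1, k2, p1, p2, k3] as OpenCV has them; the pictures are not rectified), "R" (3x3) and "t" (3): a world point X has camera coordinates R X + t. Camera axes: x right, y down, z forward; pixel columns grow to the right and rows downward; lengths in m; the calibration is good to about 2 mm. A picture is of the moment at which its call begins. camera_info takes no time and is no camera call.
A pose or a line that the arm cannot do raises arm.MotionError and nothing moves.
- ticket.finish_job(): hands the job in; it is judged then, once.
Readings, each from a call of its own:
- arm.read_time(): time.
- arm.read_joint_positions(): joint angles.
- arm.read_dq(): joint speeds.
- arm.read_effort(): joint torques, N m.
- arm.read_tool_pos(): TCP position.
- arm.read_eef_rot(): TCP orientation.
- arm.read_ft_force(): force on the tool from outside, world axes, zero at the start.
- arm.read_wrist_torque(): the same for the moment, N m.
- arm.read_opening(): opening from 0.0 (shut) to 1.0 (fully open).
- arm.read_finger_force(): force on a finger pad.
Only numpy, scipy, OpenCV 4.12 (cv2) and the standard library are available. Lean on these libraries where they do the work, as an engineer would, in place of code of your own. Each camera call takes 0.05 s, during which the arm holds its last target. There are 200 camera calls.

## Working session

There is one attempt and no reset: what is moved stays moved. The work goes in short steps, each a Python script; the robot and the scene stay as the last script left them, time stands still between calls to the robot, and variables do not carry over. Pictures are saved under pics/ and viewed, at most 10 in all, crops included, and the job is handed in when it is done.

```bash
mkdir -p pics; ls; python3 - <<'E'
from station import arm,snapshot,camera_info
import cv2,numpy as np
for n in("scene","top"):
    cv2.imwrite(f"pics/{n}0.png",snapshot(n)); c=camera_info(n)
    print(n,c["fx"],c["fy"],c["cx"],c["cy"],c["dist_coeffs"],"C",-np.array(c["R"]).T@np.array(c["t"]),np.round(c["R"],3).tolist())
print(arm.read_time(),arm.read_eef_rot(),arm.read_tool_pos())
E
```

```text
pics
scene 409.5271187073145 409.5271187073145 318.74959635186366 204.9423011760054 [-0.03683955  0.          0.          0.          0.        ] C [ 1.13837915 -0.39326195  0.87564446] [[0.547, 0.837, -0.016], [0.58, -0.393, -0.713], [-0.603, 0.381, -0.701]]
top 422.76638786164136 422.76638786164136 320.0798105917599 196.8715715807621 [-0.00512136  0.          0.          0.          0.        ] C [ 0.37305117 -0.01319212  1.25232681] [[-0.016, -1.0, -0.006], [-0.993, 0.017, -0.117], [0.117, 0.004, -0.993]]
0.1 [ 9.91764150e-01  1.28071859e-01 -1.60102494e-04 -1.20153018e-03] [ 0.16497426 -0.62817849  0.30279842]
```

View pics/scene0.png

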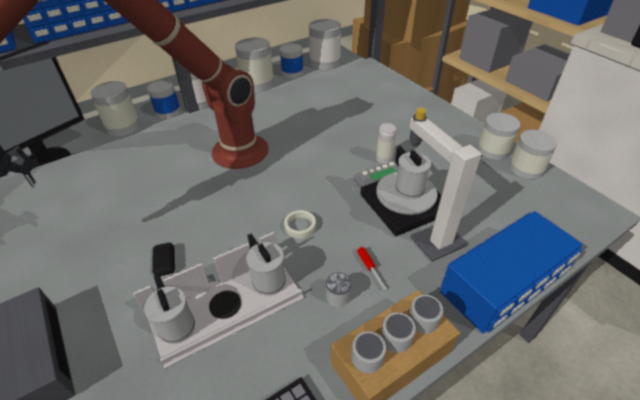

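View pics/top0.png

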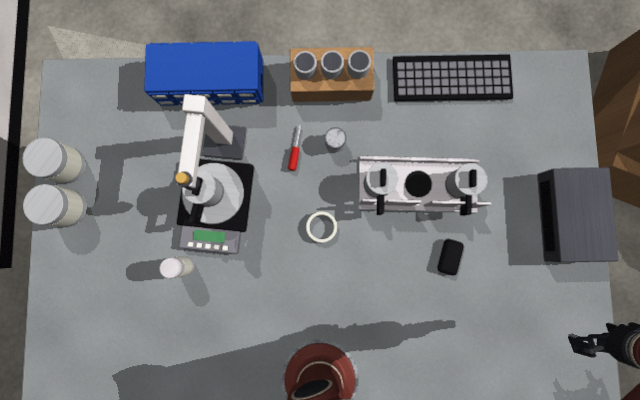

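The scene picture shows the scale and tin at about (412,185), the tray at (220,300) with its empty pad at (224,304), and the tape at (300,223). In the top picture the tin is at about (205,190), with the handle towards (196,213), the pad at (418,184), the opener at (295,148) and the sample tin at (336,138). I'll enlarge these areas next.

```bash
cat > h.py <<'E'
import cv2,numpy as np
from station import arm,snapshot,camera_info
def ray(n,uv):
    c=camera_info(n);K=np.array([[c["fx"],0,c["cx"]],[0,c["fy"],c["cy"]],[0,0,1]])
    p=cv2.undistortPoints(np.array(uv,float).reshape(-1,1,2),K,np.array(c["dist_coeffs"])).reshape(-1,2)
    R=np.array(c["R"]);return -R.T@np.array(c["t"]),np.c_[p,np.ones(len(p))]@R
def on(n,uv,z):
    o,d=ray(n,uv);return o+d*((z-o[2])/d[:,2])[:,None]
def proj(n,X):
    c=camera_info(n);K=np.array([[c["fx"],0,c["cx"]],[0,c["fy"],c["cy"]],[0,0,1]])
    return cv2.projectPoints(np.array(X,float).reshape(-1,1,3),cv2.Rodrigues(np.array(c["R"]))[0],np.array(c["t"],float),K,np.array(c["dist_coeffs"]))[0].reshape(-1,2)
def crop(im,x,y,w,h,s): return cv2.resize(im[y:y+h,x:x+w],None,fx=s,fy=s,interpolation=cv2.INTER_CUBIC)
E
python3 - <<'E'
from h import *
t=cv2.imread("pics/top0.png");s=cv2.imread("pics/scene0.png")
a=crop(t,165,150,100,75,4);b=crop(s,360,110,100,75,4);c=crop(t,345,140,160,80,5)
m=np.zeros((600,800,3),np.uint8);m[:300,:400]=a;m[:300,400:]=b;m[300:]=cv2.resize(t[147:217,345:505],(800,300),interpolation=cv2.INTER_CUBIC) if 0 else cv2.resize(t[150:210,345:505],(800,300),interpolation=cv2.INTER_CUBIC)
cv2.imwrite("pics/m1.png",m)
E
```

```text
(no output)
```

View pics/m1.png

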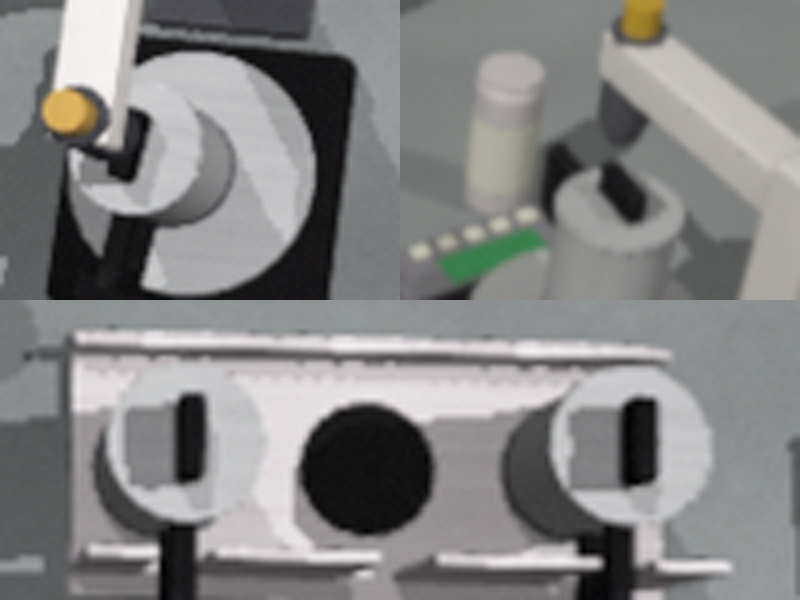

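The crops show the lid disc in the top view centred near (199,187), its handle running down and left to about (190,223), and the pan centre near (213,193.5). In the scene view the lid centre is near (415,162). In the tray, the pad is at about (418,184), and both neighbouring handles point down, towards the robot.

```bash
python3 - <<'E'
from h import *
t=cv2.imread("pics/top0.png");s=cv2.imread("pics/scene0.png")
r=lambda a:np.round(a,4).tolist()
print("lid top",r(on("top",[[199.25,186.75]],.165)),"scene",r(on("scene",[[414.75,161.75]],.165)))
print("pan",r(on("top",[[212.7,193.6]],.06)))
g=t.max(2)
def blob(im,n,box,th,z,name):
    x,y,w,h=box;m=(im[y:y+h,x:x+w].max(2)<th).astype(np.uint8)
    k,l,st,ce=cv2.connectedComponentsWithStats(m)
    for i in range(1,k):
        if st[i,4]<25: continue
        c=max(cv2.findContours((l==i).astype(np.uint8),0,1)[0],key=len)
        (cx,cy),(a,b),an=cv2.minAreaRect(c)
        bx=cv2.boxPoints(((cx,cy),(a,b),an))+[x,y]
        P=on(n,bx,z)
        print(name,"area",st[i,4],"c",r(ce[i]+[x,y]),"world",r(on(n,[ce[i]+[x,y]],z)[0][:2]),"box",r(P[:,:2]))
blob(t,"top",(400,165,36,38),60,.010,"pad")
blob(t,"top",(366,160,36,30),60,.13,"gripbar L")
blob(t,"top",(455,160,36,30),60,.13,"gripbar R")
blob(t,"top",(366,194,40,25),60,.105,"handle L")
blob(t,"top",(455,190,36,30),60,.105,"handle R")
blob(t,"top",(185,170,20,30),75,.19,"tin grip")
blob(t,"top",(183,203,26,25),75,.155,"tin handle")
blob(s,"scene",(405,145,22,24),75,.19,"tin grip sc")
# bystanders
for nm,uv,z in(("tape",(322,227),.024),("sample",(336,137),.06),("opener",(295,148),.01),("hard",(172,267),.13),("mouse",(450,257),.03)):
    print(nm,r(on("top",[uv],z)[0]))
# tray far lip line, comb wall
print("lip",r(on("top",[[359.5,158],[478,161]],.028)),"comb",r(on("top",[[361,201.7],[490,204]],.11)))
# scale base right edge
print("base",r(on("top",[[253,165.5],[247,230]],.04)), "col top nozzle", r(on("top",[[182.5,178.5]],.31)))
E
```

```text
lid top [[0.5334, 0.3048, 0.165]] scene [[0.5332, 0.3066, 0.165]]
pan [[0.5285, 0.2968, 0.06]]
pad area 523 c [417.9541, 183.7438] world [0.5543, -0.2996] box [[0.5933, -0.2627], [0.592, -0.3371], [0.5171, -0.3336], [0.5184, -0.2597]]
gripbar L area 93 c [382.4086, 177.0108] world [0.5567, -0.1773] box [[0.5786, -0.1716], [0.5784, -0.185], [0.5349, -0.1835], [0.5351, -0.1702]]
gripbar R area 113 c [472.0531, 178.115] world [0.5496, -0.4177] box [[0.5719, -0.4108], [0.5716, -0.4269], [0.5282, -0.4243], [0.5284, -0.4083]]
handle L area 141 c [379.9078, 204.0426] world [0.4863, -0.1717] box [[0.5113, -0.1615], [0.5122, -0.1824], [0.4597, -0.1837], [0.4588, -0.1629]]
handle R area 197 c [465.4162, 204.8528] world [0.4802, -0.4043] box [[0.5039, -0.3824], [0.5097, -0.4192], [0.4576, -0.4253], [0.4518, -0.3887]]
tin grip area 136 c [194.7721, 186.5662] world [0.5303, 0.3089] box [[0.5205, 0.3392], [0.5628, 0.3261], [0.5495, 0.2883], [0.5073, 0.3015]]
tin handle area 414 c [194.0604, 216.0] world [0.4581, 0.3199] box [[0.4299, 0.3482], [0.4926, 0.3496], [0.4915, 0.284], [0.4289, 0.2831]]
tin grip sc area 116 c [415.3621, 157.5862] world [0.5421, 0.2956] box [[0.5184, 0.285], [0.5083, 0.3144], [0.5636, 0.305], [0.5726, 0.2767]]
tape [0.4302, -0.0128, 0.024]
sample [0.6873, -0.0576, 0.06]
opener [0.6689, 0.0643, 0.01]
hard [0.3266, 0.3831, 0.13]
mouse [0.3382, -0.3775, 0.03]
lip [[0.6312, -0.1267, 0.028], [0.6163, -0.4749, 0.028]] comb [[0.4931, -0.1199, 0.11], [0.481, -0.4694, 0.11]]
base [[0.6118, 0.1854, 0.04], [0.4243, 0.2021, 0.04]] col top nozzle [[0.5315, 0.3007, 0.31]]
```

```bash
python3 - <<'E'
from h import *
t=cv2.imread("pics/top0.png");s=cv2.imread("pics/scene0.png")
f=lambda im,g:(255*(im/255.)**g).astype(np.uint8)
a=crop(f(t,.45),178,173,40,60,10);b=crop(f(s,.45),390,130,40,60,10)
cv2.imwrite("pics/m2.png",np.hstack([a,b]))
E
```

```text
(no output)
```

View pics/m2.png

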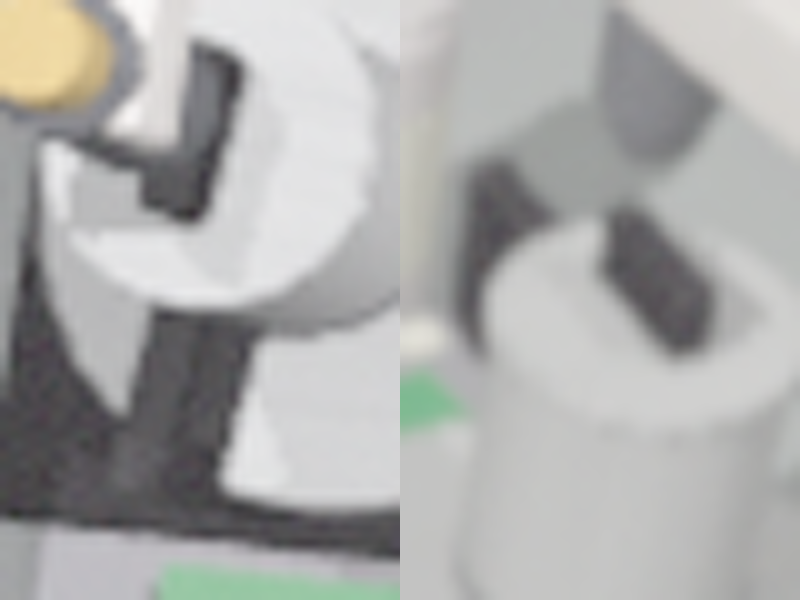

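The handle's top face runs from about (196,204.5) to (192,221) in the top view, parallel to the grip bar, and the lid centre is at (198.8,186.6). That is enough to compute the yaw and go to the pre-grasp pose.

```bash
cat >> h.py <<'E'
from scipy.spatial.transform import Rotation as Ro
def q(yaw,flip=False):   # tool down, tool y along the (flipped) y axis of a frame of this yaw
    return (Ro.from_euler("z",yaw+(np.pi if flip else 0))*Ro.from_euler("x",np.pi)).as_quat()
E
python3 - <<'E'
from h import *
P=on("top",[[196,204.5],[192,221]],.155)[:,:2]; C=np.array([.533,.3055])
d=P[1]-P[0]; yaw=np.arctan2(-d[1],-d[0]); print("handle",P.round(4).tolist(),"yaw",np.degrees(yaw), [np.degrees(np.arctan2(-(p-C)[1],-(p-C)[0])) for p in P],"r end",np.linalg.norm(P[1]-C))
G=on("top",[[202.2,179],[198.5,194.5]],.19)[:,:2];e=G[1]-G[0];print("grip edge yaw",np.degrees(np.arctan2(-e[1],-e[0])))
S=on("scene",[[411.2,151],[421.5,164.5]],.185)[:,:2];e=S[0]-S[1];print("grip sc yaw",np.degrees(np.arctan2(-e[1],-e[0])))
for f in(0,1):
    for n,p,y in(("way",[.36,.12,.36],-.23),("hand",C.tolist()+[.2],-.23),("tray",[.554,-.299,.2],-.035)): print(f,n,np.round(arm.ik(p,q(y,f)),2).tolist())
E
```

```text
handle [[0.4881, 0.3154], [0.4451, 0.3251]] yaw -12.637545330575513 [np.float64(-12.457572073888782), np.float64(-12.545638034754653)] r end 0.09002417123488364
grip edge yaw -12.424890128326156
grip sc yaw -16.551820175507828
0 way [0.31, 0.19, -0.81, 2.02, 0.16, 1.0, -2.38]
0 hand [-0.39, 0.68, -0.28, 1.64, 0.24, 0.85, -2.57]
0 tray [0.44, 0.69, 0.03, 1.61, -0.03, 0.85, -1.12]
1 way [0.42, 0.21, -0.96, 2.02, 0.21, 1.01, 0.7]
1 hand [-0.0, 0.89, -1.04, 1.63, 0.84, 1.13, 0.07]
1 tray [0.85, 0.79, -0.71, 1.59, 0.58, 0.98, 1.5]
```

```bash
cat >> h.py <<'E'
C=np.array([.533,.3055]);Y=np.radians(-12.5)
def hp(r,z,c=C,y=Y): return [c[0]-r*np.cos(y),c[1]-r*np.sin(y),z]
E
python3 - <<'E'
from h import *
Q=q(Y,1)
arm.move_gripper(.6)
arm.movep([.38,.10,.36],Q); print(arm.read_time())
arm.movep(hp(.13,.30),Q); print(arm.read_time(),arm.read_joint_positions())
for n in("top","scene"): cv2.imwrite(f"pics/{n}1.png",snapshot(n))
t=crop(cv2.imread("pics/top1.png"),150,140,120,150,4);s=crop(cv2.imread("pics/scene1.png"),340,90,120,150,3)
m=np.zeros((600,800,3),np.uint8);m[:,:480]=t;m[:450,480:]=s[:,:320];cv2.imwrite("pics/m3.png",m)
E
```

```text
3.225
4.1833 [-0.11664118  0.58785332 -0.96885795  1.77053055  0.54624431  1.0798506
  0.07366084]
```

View pics/m3.png

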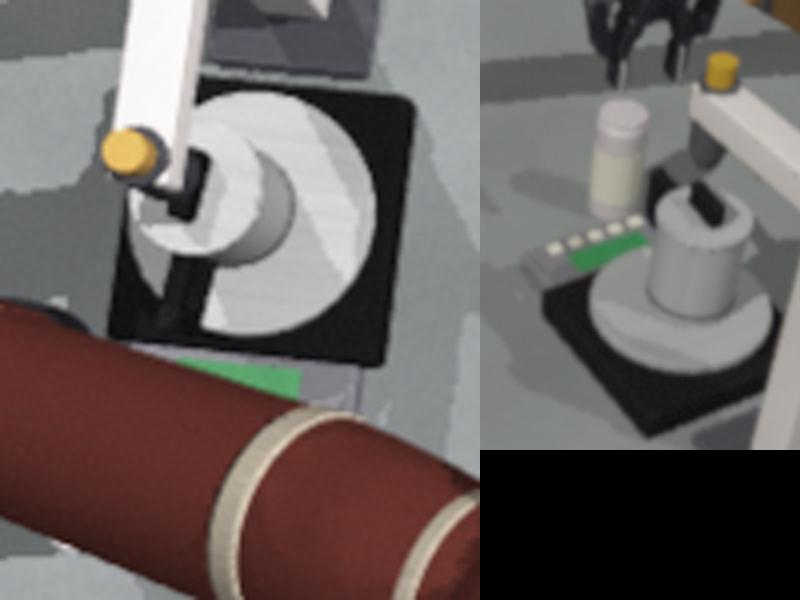

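The pre-grasp is clear: the gripper stands behind the handle, away from the head, and the tin is unmoved. Next I descend at a slant, grip, lift 18 mm and look at the result.

```bash
python3 - <<'E'
from h import *
arm.line_to(hp(.125,.25),.15)
arm.line_to(hp(.086,.198),.06)
print("ft",np.round(arm.read_ft_force(),1),arm.read_joint_positions()[6])
arm.move_gripper(0.,120)
print("op",arm.read_opening(),"ff",arm.read_finger_force(),"ft",np.round(arm.read_ft_force(),1),arm.read_time())
p=np.array(arm.read_tool_pos())
arm.line_to(p+[0,0,.008],.03)
print("ft",np.round(arm.read_ft_force(),1),np.round(arm.read_wrist_torque(),2),arm.read_opening(),arm.read_time())
for n in("top","scene"): cv2.imwrite(f"pics/{n}2.png",snapshot(n))
t=crop(cv2.imread("pics/top2.png"),170,150,80,120,5);s=crop(cv2.imread("pics/scene2.png"),370,100,80,120,5)
cv2.imwrite("pics/m4.png",np.hstack([t,s]))
E
```

```text
ft [ 0.4 -0.5 -0.2] 0.030677034268485743
op 0.14443915600783472 ff 117.03064754605293 ft [-1.8 -1.3  4.4] 6.4333
ft [-0.3 -0.2 -3.8] [ 0.14  0.34 -0.02] 0.14460831912454838 6.8667
```

View pics/m4.png

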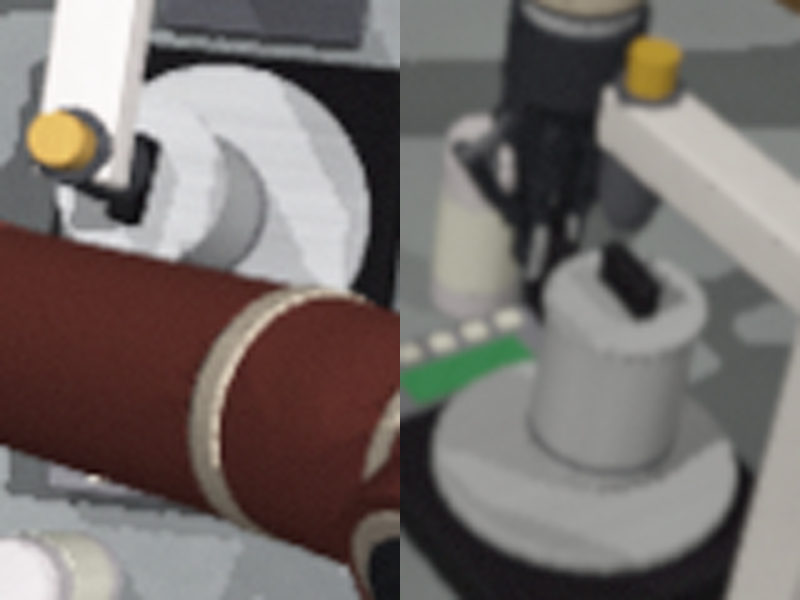

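The tin is lifted clear and upright at about 0.38 kg, and the gripper body stays clear of the nozzle. Now I take it out and set it down on the open bench at about (0.52, 0.11).

```bash
python3 - <<'E'
from h import *
p=np.array(arm.read_tool_pos()); z0=p[2]-.008; p[2]+=.010
arm.line_to(p,.05)
g=np.array(hp(.086,p[2],np.array([.52,.112])))
arm.line_to(p+[-.055,-.08,0],.12)
arm.line_to(g,.15)
g[2]=z0-.06+.006; arm.line_to(g,.1)
f0=arm.read_ft_force()[2]
for k in range(12):
    g[2]-=.001; arm.line_to(g,.02); f=arm.read_ft_force()[2]
    if f-f0>2.5: break
print(k,f0,f,"z",arm.read_tool_pos(),z0-.06,arm.read_time())
arm.move_gripper(.45); print(arm.read_time(),np.round(arm.read_ft_force(),1))
arm.line_to(hp(.086,.30,np.array([.52,.112])),.2)
arm.movep([.42,-.10,.36],q(Y,1))
print(arm.read_time())
for n in("top","scene"): cv2.imwrite(f"pics/{n}3.png",snapshot(n))
t=cv2.imread("pics/top3.png");s=cv2.imread("pics/scene3.png")
m=np.zeros((600,800,3),np.uint8);m[:,:400]=crop(t,230,120,80,120,5);m[:,400:]=crop(s,290,140,100,150,4);cv2.imwrite("pics/m5.png",m)
E
```

```text
5 -3.253521510023935 3.0878048893667662 z [0.43594276 0.1308171  0.13850802] 0.1380682446372048 11.5917
11.9667 [ 0.3 -0.3  0.4]
13.875
```

View pics/m5.png

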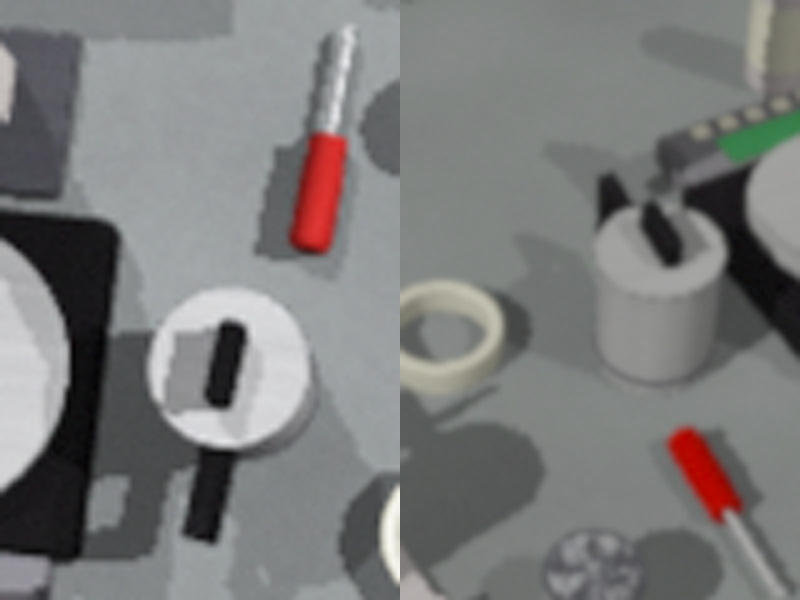

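The tin stands upright on the open bench with nothing else disturbed. In the top view the lid centre is at (276,193.6), the handle runs from (272.7,211) to (270.2,227.5), and the grip bar from (276.6,184.4) to (273.8,201). I'll measure by mask and grasp it by the lid grip.

```bash
python3 - <<'E'
from h import *
t=cv2.imread("pics/top3.png")
def pca(box,z):
    x,y,w,h=box;v,u=np.nonzero(t[y:y+h,x:x+w].max(2)<60)
    P=on("top",np.c_[u+x,v+y],z)[:,:2];c=P.mean(0);_,_,V=np.linalg.svd(P-c);d=V[0]*np.sign(V[0][0]);return c.round(4),np.degrees(np.arctan2(d[1],d[0])),len(P)
print("lid",on("top",[[276,193.6]],.105)); print("lid sc",on("scene",[[290+(662-400)/4,140+250/4]],.105))
print("grip",pca((268,180,16,25),.125)); print("handle",pca((262,212,20,20),.093))
p=[.42,-.1,.36]
print(np.round(arm.ik([.52,.112,.18],q(Y,1)),2))
print([np.round(on("top",[[290,168]],.01),3)])
E
```

```text
lid [[0.51972441 0.11151816 0.105     ]]
lid sc [[0.52302917 0.11326658 0.105     ]]
grip (array([0.5202, 0.1134]), np.float64(-12.894191343255146), 82)
handle (array([0.4507, 0.1264]), np.float64(-13.289014423550274), 106)
[ 0.27  0.74 -0.85  1.89  0.74  0.86  0.39]
[array([[0.608, 0.08 , 0.01 ]])]
```

```bash
python3 - <<'E'
from h import *
c=[.5205,.1122];Q=q(np.radians(-12.8),1)
arm.movep(c+[.27],Q); arm.move_gripper(.55)
arm.line_to(c+[.181],.1); print("ft",np.round(arm.read_ft_force(),1))
arm.move_gripper(0.,90); print("op",arm.read_opening(),arm.read_finger_force(),np.round(arm.read_ft_force(),1),arm.read_time())
arm.line_to(c+[.19],.03); print("ft",np.round(arm.read_ft_force(),1),np.round(arm.read_wrist_torque(),2))
arm.line_to(c+[.37],.2)
T=[.554,-.299];Qt=q(np.radians(-2.),1)
arm.line_to(T+[.37],.2,ori=Qt)
arm.line_to(T+[.27],.15)
print(arm.read_tool_pos(),arm.read_time(),np.round(arm.read_joint_positions(),2))
for n in("top","scene"): cv2.imwrite(f"pics/{n}4.png",snapshot(n))
t=cv2.imread("pics/top4.png");s=cv2.imread("pics/scene4.png")
m=np.zeros((600,800,3),np.uint8);m[:,:400]=crop(t,360,130,100,150,4);m[:,400:]=crop(s,160,200,100,150,4);cv2.imwrite("pics/m6.png",m)
E
```

```text
ft [ 0.   0.6 -0.7]
op 0.14455256865493063 88.75505447387695 [-0.6 -1.8  6.1] 16.6667
ft [-0.1 -0.  -4.7] [0.03 0.01 0.  ]
[ 0.55475321 -0.29877302  0.27117833] 21.2 [ 0.99  0.81 -1.02  1.51  0.72  1.23  1.4 ]
```

View pics/m6.png

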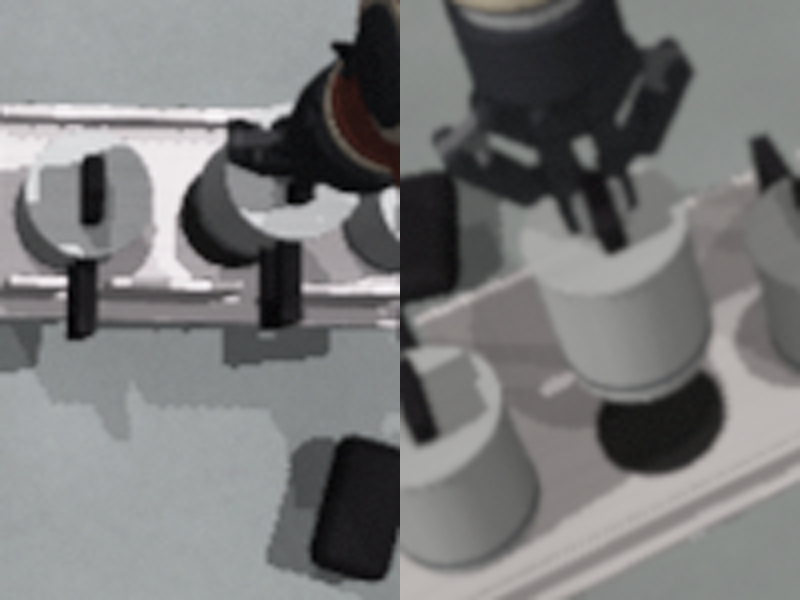

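The tin hangs level above the pad with its handle pointing to the slot, and the neighbours are clear. I lower it gently with force checks.

```bash
python3 - <<'E'
from h import *
T=[.554,-.299]
arm.line_to(T+[.225],.1); print(np.round(arm.read_ft_force(),1))
arm.line_to(T+[.196],.05); f0=np.array(arm.read_ft_force()); print(np.round(f0,1))
z=.196
for k in range(9):
    z-=.001; arm.line_to(T+[z],.02); f=np.array(arm.read_ft_force())
    if f[2]-f0[2]>2.5: break
print(k,z,np.round(f,1),arm.read_tool_pos())
arm.move_gripper(.4); print(np.round(arm.read_ft_force(),1))
arm.line_to(T+[.33],.1)
arm.movep([.40,-.05,.40],q(0,1)); print(arm.read_time())
for n in("top","scene"): cv2.imwrite(f"pics/{n}5.png",snapshot(n))
t=cv2.imread("pics/top5.png");s=cv2.imread("pics/scene5.png")
m=np.zeros((600,800,3),np.uint8);m[:300,:]=crop(t,345,150,160,60,5);m[300:,:]=crop(s,130,225,200,75*1,4)
cv2.imwrite("pics/m7.png",m)
E
```

```text
[ 0.2  0.6 -3.3]
[-0.4 -0.5 -3.7]
4 0.191 [-1.2  0.   1.3] [ 0.55410596 -0.29905762  0.19178843]
[ 0.5 -0.1  1.1]
26.9167
```

View pics/m7.png

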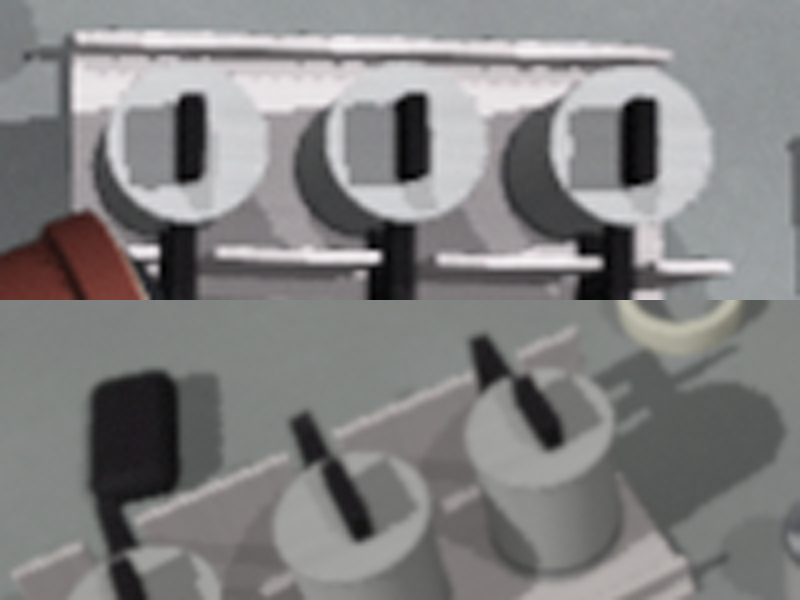

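The middle tin stands flat, level with its neighbours at top-view (427,178), with its handle down in the slot, and the other tins are unmoved.

```bash
python3 -c "
from station import ticket
print(ticket.finish_job())"
```

```text
the job is handed in; nothing more can be done
None
```

The mixing tin was stood on the open bench, then put away flat in the empty bay with its handle down in the slot, and the job was handed in at about 27 s. The dosing head, the other two tins and the bench items showed no contact or movement in the pictures.

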